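# Pin a hinged pipe clamp and hold it shut

## Task

On the bench rig, turn the knob until the pointer meets the mark, swing the hinged clamp shut over the pipe coupling, and push the round-headed locking pin from the rack all the way down through the holes of the clamp and the block below, its collar on the clamp. Finish while holding: keep the hand pressing down on the pin so that the clamp stays squeezed fully shut against its springy seal, and do not let go. Leave the square-headed bolt and everything else on the bench where it is.

Things in the scene. Friction and masses are not known exactly. Their poses are not given: they have to be found in the camera images.
- rig: bench rig, fixed: grey base plate 210 x 215 x 12 mm, steel pipe coupling (flange 54 mm across) along its y axis, 78 mm up. Origin: on the table under the clamp's middle; z up; +x leads from hinge to lug, away from the robot within 20 deg; +y to the knob. Hinge at x -45, pin holes at x 62, knob axis at x 62 y 100, scale bar x 112 to 130 mm, 66 mm high. Clamp shut, all is below 112 mm
- clamp (a joint): angle of the upper clamp half about its level hinge, rad: 0 closed, grows as it swings up; starts open at 0.8 to 1.2, stays where left (under 4 N at the lug moves it). Closed at 0 but not pressed, a springy seal still holds the lug 5 mm up (95 mm above the table), where the pin already passes both holes; about 4 N down at the lug squeezes it half way, 6 to 7 N bring it home (90 mm; 87 mm at 15 N)
- clamp_hinge (a point): point on the hinge axis in mid width, 78 mm above the table; swings with the upper clamp half: its +x points along the half to the lug, +z out of the half's outer face
- clamp_hole (a point): centre of the lug hole on the lug's outer (upper) face, 107 mm along x and 12 mm along z from the hinge point, 90 mm above the table when pressed home; lug plate 50 (x) x 44 (y) x 10 mm about it, hole 13 mm across, through. Axes as the hinge point's. Between hinge and lug the half is an arch 30 mm wide rising 34 mm above the hinge plane, its crown 45 mm from the hinge
- knob (a joint): angle of the knob about its upright axis, rad, counter-clockwise from above positive; 0 = pointer at the mark (within about 0.3 mm). Starts at -1.35 to -0.6, range -1.5 to 1.5. It moves the pin block and pointer 8 mm per rad towards the rig's +y, and stays where it is left; needs 0.06 N m
- knob_grip (a point): on the knob's axis, 66 mm above the table, at about mid height of its black grip bar, 42 mm long, 12 mm wide, 52 to 82 mm above the table; the bar lies along this point's x axis (the rig's x axis when the knob reads 0). Below the bar: a disc 36 mm across (top 52 mm above the table) on a housing 44 mm square
- pointer_tip (a point): tip of the steel cone pointer that sticks out of the sliding pin block in the rig's +x direction, 69 mm above the table; moves along the rig's y with the block
- mark (a point): inner end of the single black line (2 mm wide, along the rig's x) on the scale bar, 66 mm above the table, at y = 0 of the rig; axes as the rig's. The pointer is set when its tip has the same y here
- block_hole (a point): centre of the pin block's upright hole at the block's top face, 78 mm above the table; 12 mm across, through, block 18 mm thick, free space below it down to 12 mm. It lies straight below the shut clamp's hole when the pointer is at the mark
- rack: wooden pin rack, fixed, 60 (x) x 130 (y) x 55 mm high, with two holes 72 mm apart along its y, 36 mm either side of the centre, one with the locking pin and one with the thicker bolt. Origin: under its centre
- pin: the locking pin: steel, round; shank 10 mm thick and 45 mm long with a tapered tip, collar 26 mm across and 4 mm thick, above it a round dark grip head 22 mm across and 30 mm high. Weighs about 0.12 kg. Origin: centre of the collar's underside (on the rack's top at the start, 55 mm above the table), z up through the head
- pin_tip (a point): lower end of the pin's shank, 45 mm below the pin's origin
- bolt: bystander: a thicker, square-headed steel bolt standing in the other hole of the rack; shank 13.6 mm thick and 36 mm long (too thick for the clamp), head 26 x 26 mm and 16 mm high. Origin: centre of the head's underside, on the rack's top, z up
- tape: bystander: brown roll of packing tape standing flat, 90 mm across, 48 mm high; origin under its centre
- wine: bystander: upright green wine bottle, 74 mm across, 300 mm tall; origin under its centre
- spanner: bystander: steel spanner lying flat; origin under its middle
- gasket: bystander: flat black rubber ring, 54 mm across, 5 mm thick; origin under its centre
- jar: bystander: closed glass jar, 64 mm across, 80 mm high; origin under its centre
- brush: bystander: hand brush lying flat; origin under its middle

How it is judged:
At the end, for the whole second after the job is handed in: Pointer within 2 mm of the mark; clamp closed (0.02 rad), its lug hole pressed below 91.8 mm; pin upright (0.12 rad), collar within 4.5 mm of the clamp hole, tip 28 mm or more below the block's top, within 4 mm of its hole axis; fingers press pin (over 2 N), pin presses clamp (over 3 N) (y of pointer_tip in the frame of mark between -0.002 and 0.002 m and value of joint clamp below 0.02 rad and height (world z) of clamp_hole below 0.0918 m and distance between pin and clamp_hole below 0.0045 m and horizontal distance between pin_tip and block_hole below 0.004 m and z of pin_tip in the frame of block_hole below -0.028 m and angle between pin's own z axis and vertical below 0.12 rad and contact force between pin and clamp above 3 N and contact force between the fingers and pin above 2 N); the arm keeps its last pose, push and grip.
It fails at once if the bolt or another bystander is moved by more than 30 mm (distance of any of bolt, tape, wine, spanner, gasket, jar, brush from where it was at the start of the episode above 0.03 m).
It also fails if it takes over 64 s, if anything falls off the work surface, if the arm or the gripper's body presses on something with over 40 N, if the wrist force passes 120 N, or if a joint passes its speed limit or range.

## Robot

A 6-joint arm with a two-finger parallel gripper is mounted at the origin on the work surface. World frame = base frame: x ahead of the robot, y to its left, z up, the work surface at z = 0. Lengths are in m, angles in rad, forces in N, time in s.
With the tool pointing down it reaches from about 0.275 to 0.725 m from the base axis. Payload 15.9 kg.
Tool frame: the origin (TCP) lies midway between the tips of the shut fingers; the grasp point (between the pads) lies 19 mm behind it; y points along the fingers, z is the direction in which the jaws open and shut, and the axes are right-handed (so a half turn about y gives the same grasp; the last joint's range is limited). The gripper opens to 85 mm and grips with 20 to 120 N. Pads are 22 mm wide; open, the fingers measure 114 mm over their backs; the gripper's body (76 mm by 85 mm) begins 54 mm behind the grasp point. The pads swing forward as they close: fully open they stand 13 mm farther back than shut.
Start: joints at [-1.204, 0.213, -0.034, 1.323, 0, 1.571], TCP at [0.179, -0.467, 0.206] pointing down, gripper open.
Joint ranges: [-2.98, 2.98], [-0.74, 1.72], [-1.14, 1.35], [-2.1, 2.04], [-1.57, 1.44], [-3.14, 3.14]. Speed limits (rad/s): [1.89, 1.89, 2.39, 2.57, 3.14, 3.14].

## Interface

Orientations are given as a 3x3 rotation matrix whose columns are the frame's x, y, z axes.
In Python, from bench import bot gives the robot as it stands.
- The arm moves only by the tool servo_tool, never from a script. Its argument "series" is text: rows parted by semicolons, each of 7 numbers parted by spaces: the shift along the world's x, y, z in cm, then the turn, a rotation vector about the world's x, y, z in rad, then the opening, from 0 (shut) to 1 (fully open). A call has 1 to 12 rows; each row is the pose to reach, as a shift and turn from the pose commanded when the call began; what a row does not reach only later rows make up. A row lasts 1/10 s, in which the tool goes at most 50 mm and 8.59 degrees, less where a joint would pass 70% of its speed; a pose out of reach is approached as far as the arm can. A call with a gripper value outside its range is refused whole. The fingers move at their own pace and stop on an object; "squeeze" is the grip in N (left out, the last holds). Time passes only in rows, so rows that repeat a pose let the fingers close. It gives the time, the measured TCP pose, the force and the opening at its end, in the units of the state.
- bot.observe(): the state, without advancing time (a new reading comes with each control period).
- bot.read_camera(name): name is "scene" or "top"; returns the picture (420x560x3 uint8, red, green, blue); there is no depth.
- bot.camera_params(name): a dict with "intrinsics" (3x3 intrinsics, pixels), "extrinsics" (4x4, takes a point from camera to world coordinates). Camera axes: x right, y up, looking along -z (the intrinsics and any distortion apply to the point x, -y, -z); pixel columns grow to the right and rows downward; lengths in m; the calibration is good to about 2 mm. A picture is of the moment at which its call begins. camera_params takes no time and is no camera call.
- bot.finish_job(): hands the job in, once; it reports no verdict.
The state is a dict: "time_s": time; "joint_pos": joint angles; "joint_vel": joint speeds; "effort": joint torques, N m; "eef_pos": TCP position; "ee_rot": TCP orientation; "wrist_force": force on the tool from outside, world axes, zero at the start; "wrist_torque": the same for the moment, N m; "grip_width": finger opening in m.
Only numpy, scipy, OpenCV 4.12 (cv2) and the standard library are available. Lean on these libraries where they do the work, as an engineer would, in place of code of your own. Each camera call takes 0.05 s, during which the arm holds its last target. There are 200 camera calls.

## Working session

There is one attempt and no reset: what is moved stays moved. The work goes in short steps, Python scripts to look and compute and a tool call to move; the robot and the scene stay as the last step left them, time stands still between calls to the robot, and variables do not carry over. Pictures are saved under pics/ and viewed, about 8 in all and at most 12, crops included, and the job is handed in when it is done.

Besides the shell and the picture viewer there is one more tool, called after "Emit:" as name(argument=value, ...) on one line, values as JSON. servo_tool: Moves the arm, as the interface text tells. Its arguments: {"type":"object","properties":{"series":{"type":"string"},"squeeze":{"type":"number"}},"required":["series"]}

```bash
mkdir -p pics; cat > h.py <<'E'
import numpy as np, cv2
from bench import bot
def save(n,f,crop=None,s=1):
    im=bot.read_camera(n)[:,:,::-1]
    cv2.imwrite('pics/%s_raw.png'%f,im)
    if crop: x0,y0,x1,y1=crop; im=im[y0:y1,x0:x1]
    cv2.imwrite('pics/%s.png'%f,cv2.resize(im,None,fx=s,fy=s,interpolation=cv2.INTER_CUBIC))
def proj(n,P):
    c=bot.camera_params(n);K=np.array(c['intrinsics']);T=np.linalg.inv(np.array(c['extrinsics']))
    p=T[:3,:3]@np.array(P,float)+T[:3,3];q=K@np.array([p[0],-p[1],-p[2]]);return q[:2]/q[2]
def ray(n,u,v,z):
    c=bot.camera_params(n);K=np.array(c['intrinsics']);T=np.array(c['extrinsics'])
    d=np.linalg.inv(K)@np.array([u,v,1]);d=T[:3,:3]@np.array([d[0],-d[1],-d[2]]);o=T[:3,3]
    return o+d*(z-o[2])/d[2]
E
python3 - <<'E'
from h import *
save('top','t0',None,1.42);save('scene','s0',None,1.42)
for n in('top','scene'):
    c=bot.camera_params(n);print(c)
s=bot.observe();print(s['eef_pos'],s['ee_rot'],s['wrist_force'],s['grip_width'],s['time_s'])
E
```

```text
{'intrinsics': array([[479.54424942,   0.        , 279.30960611],
       [  0.        , 479.54424942, 199.77079116],
       [  0.        ,   0.        ,   1.        ]]), 'extrinsics': array([[-0.02642049,  0.99069636, -0.1335016 ,  0.4470152 ],
       [-0.99956036, -0.02438392,  0.01686729,  0.01792487],
       [ 0.01345507,  0.13388855,  0.99090505,  1.33767347],
       [ 0.        ,  0.        ,  0.        ,  1.        ]])}
{'intrinsics': array([[468.07121412,   0.        , 279.18587711],
       [  0.        , 468.07121412, 203.28576069],
       [  0.        ,   0.        ,   1.        ]]), 'extrinsics': array([[ 0.80395876, -0.50387134,  0.31585436,  1.04269434],
       [ 0.59467777,  0.68380697, -0.42280774, -0.6077784 ],
       [-0.00294271,  0.52775155,  0.84939369,  1.29988893],
       [ 0.        ,  0.        ,  0.        ,  1.        ]])}
[ 0.17919451 -0.46643988  0.20527488] [[-9.33469690e-01 -3.83474958e-04  3.58656089e-01]
 [-3.58656293e-01  9.10792636e-04 -9.33469246e-01]
 [ 3.13007557e-05 -9.99999512e-01 -9.87733027e-04]] [ 0.79708723  0.17602134 -0.58282939] 0.08570610168792558 0.1
```

View pics/t0.png

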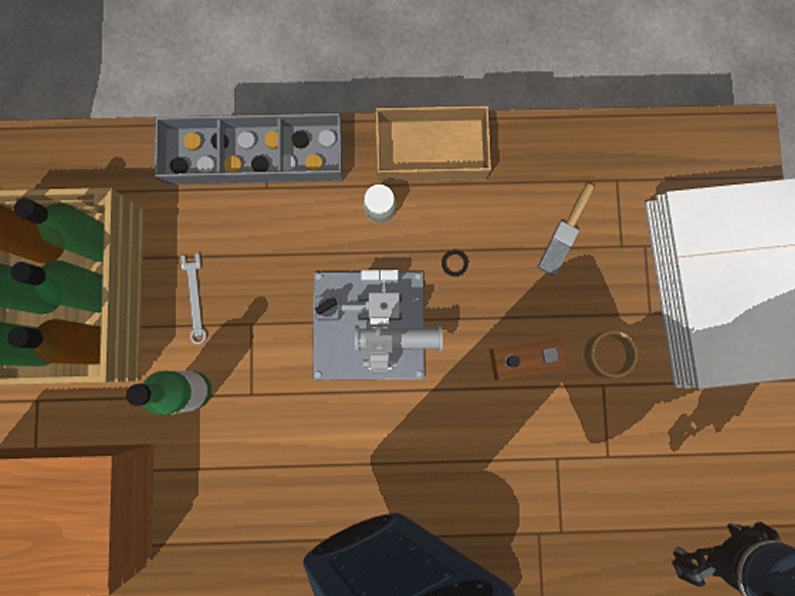

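View pics/s0.png

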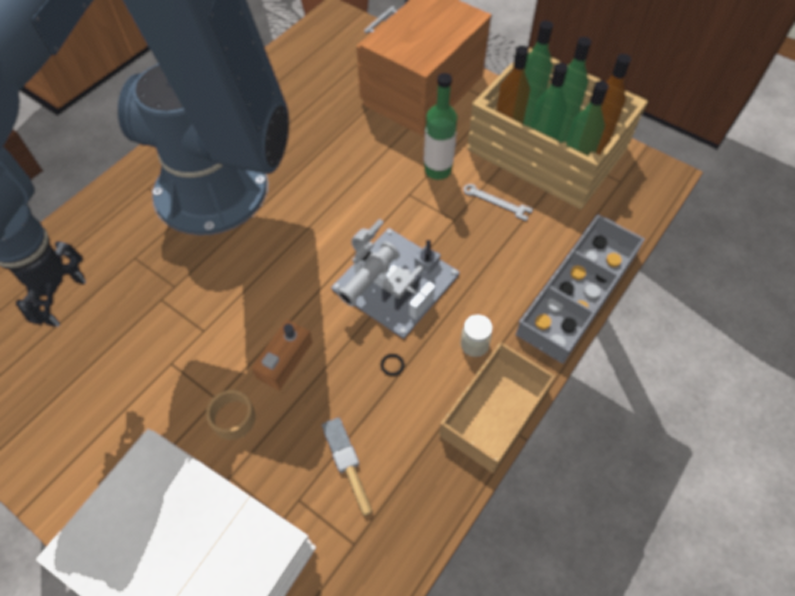

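Top: rig at about (370,325), knob at (326,306), pin at (512,361), bolt at (550,355). I'll enlarge the rig and the rack.

```bash
python3 - <<'E'
import cv2,numpy as np
im=cv2.imread('pics/t0_raw.png')
a=cv2.resize(im[185:273,215:315],None,fx=6,fy=6,interpolation=cv2.INTER_CUBIC)
cv2.imwrite('pics/c0.png',a)
b=cv2.resize(im[235:275,340:400],None,fx=6,fy=6,interpolation=cv2.INTER_CUBIC)
o=np.zeros((528+0,800,3),np.uint8)
o[:,:600]=a
bb=cv2.resize(im[238:273,343:399],None,fx=3.5,fy=3.5,interpolation=cv2.INTER_CUBIC)
o[:bb.shape[0],602:602+bb.shape[1]]=bb[:,:198]
cv2.imwrite('pics/c0.png',o)
E
```

```text
(no output)
```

View pics/c0.png

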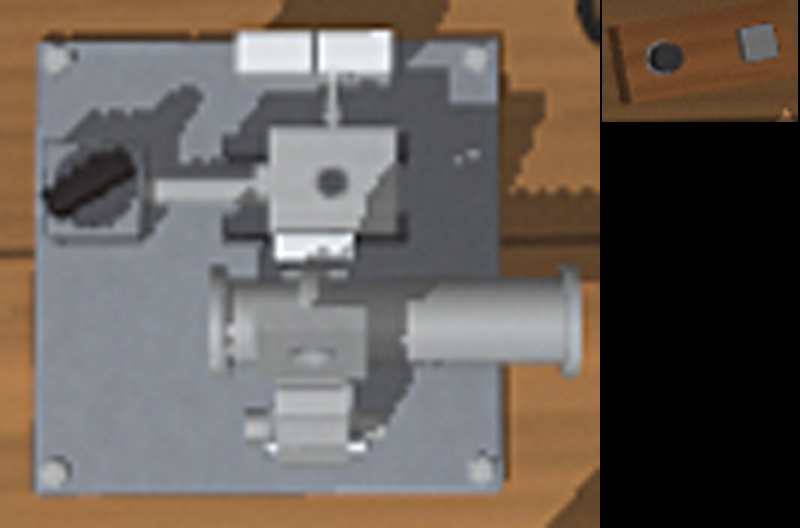

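```bash
python3 - <<'E'
from h import *
g=lambda u,v:((u+.5)/6-.5+215,(v+.5)/6-.5+185)
r=lambda u,v:((u-602+.5)/3.5-.5+343,(v+.5)/3.5-.5+238)
def P(n,p,z): 
    q=ray('top',*p,z);print(n,q.round(4));return q
c=[P('corner',g(*x),.012) for x in((38,38),(500,38),(502,493),(36,493))]
for a,b in((0,1),(3,2),(3,0),(2,1)):
    d=c[b]-c[a];print(np.hypot(*d[:2]),np.degrees(np.arctan2(d[1],d[0])))
m=P('mark',g(315,74),.066);P('ptr',g(331,74),.069);P('bh',g(331,182),.078)
k=P('knobdisc',g(93,187),.052)
a=P('barA',g(50,200),.082);b=P('barB',g(131,163),.082);print(np.degrees(np.arctan2(*(a-b)[1::-1])),(a+b)/2)
P('hinge',g(312,428),.078);P('pin',r(664,57),.089);P('bolt',r(757,43),.071)
P('rackL',r(621,65),.055)
E
```

```text
corner [0.6546 0.1577 0.012 ]
corner [ 0.6493 -0.0574  0.012 ]
corner [ 0.4392 -0.0516  0.012 ]
corner [0.4449 0.1607 0.012 ]
0.2151304063745531 -91.39540126269304
0.2124469721587862 -91.5175423534814
0.20972090426541284 -0.8299483740357778
0.2101644752393228 -1.5628501007323257
mark [0.6269 0.0288 0.066 ]
ptr [0.6263 0.0217 0.069 ]
bh [0.577  0.0228 0.078 ]
knobdisc [0.5801 0.1296 0.052 ]
barA [0.5718 0.1458 0.082 ]
barB [0.5872 0.1102 0.082 ]
113.37372437197656 [0.57948134 0.12800451 0.082     ]
hinge [0.4698 0.0336 0.078 ]
pin [ 0.4684 -0.2098  0.089 ]
bolt [ 0.4773 -0.2838  0.071 ]
rackL [ 0.4637 -0.1829  0.055 ]
```

Rig origin comes out at about (0.515, 0.031) with yaw about -1.4°. The pin is at (0.468, -0.210). Knob first.

Emit:
servo_tool(series="2 3 4 0 0 0.14 0.5; 4 6.5 7.5 0 0 0.28 0.5; 7 10 7.5 0 0 0.42 0.5; 10 14 7.5 0 0 0.56 0.5; 12.5 18 7.5 0 0 0.7 0.5; 15 22 7.5 0 0 0.84 0.5; 17.5 26 7.5 0 0 0.98 0.5; 20 30 7.5 0 0 1.12 0.5; 22.5 34 7.5 0 0 1.26 0.5; 25 38 7.5 0 0 1.4 0.5; 27.5 42 7.5 0 0 1.54 0.5; 30 46 7.5 0 0 1.6 0.5", squeeze=40)

```text
time_s: 1.3
eef_pos: [0.4798, -0.0047, 0.2806]
ee_rot: [[0.391, -0.0, 0.92], [-0.92, -0.0, 0.391], [0.0, -1.0, -0.0]]
wrist_force: [1.1, -1.7, 0.1]
grip_width: 0.0429
```

Emit:
servo_tool(series="2.5 3.5 0 0 0 0 0.5; 5 7 0 0 0 0 0.5; 7.5 10.5 0 0 0 0 0.5; 10 13.6 0 0 0 0 0.5; 10 13.6 -2 0 0 0 0.5; 10 13.6 -4 0 0 0 0.5; 10 13.6 -4 0 0 0 0.5")

```text
time_s: 2.0
eef_pos: [0.5781, 0.1293, 0.2379]
ee_rot: [[0.386, -0.005, 0.922], [-0.922, -0.001, 0.386], [-0.001, -1.0, -0.005]]
wrist_force: [-0.5, -0.6, 0.0]
grip_width: 0.0429
```

Emit:
servo_tool(series="0 0 -4 0 0 0 0.5; 0 0 -8 0 0 0 0.5; 0 0 -12 0 0 0 0.5; 0 0 -15 0 0 0 0.5; 0 0 -17 0 0 0 0.5; 0 0 -18.3 0 0 0 0.5; 0 0 -18.3 0 0 0 0.5; 0 0 -18.3 0 0 0 0; 0 0 -18.3 0 0 0 0; 0 0 -18.3 0 0 0 0; 0 0 -18.3 0 0 0 0; 0 0 -18.3 0 0 0 0")

```text
time_s: 3.2
eef_pos: [0.5795, 0.1293, 0.0581]
ee_rot: [[0.386, 0.0, 0.923], [-0.923, 0.0, 0.386], [0.0, -1.0, 0.0]]
wrist_force: [-0.7, 0.3, -0.6]
grip_width: 0.0002
```

```bash
python3 - <<'E'
from h import *
s=bot.observe();print(s['eef_pos'],s['wrist_force'],s['wrist_torque'],s['grip_width'],s['joint_pos'])
save('scene','s1',(220,140,345,245),6)
E
```

```text
[0.57949631 0.12932475 0.05806058] [-0.74525594  0.30234318 -0.6104611 ] [0.01365884 0.00078152 0.01745489] 0.00017977336179514955 [ 2.19571550e-01  4.68829145e-01 -5.21024021e-02  1.04936816e+00
 -3.45459886e-06  1.39430810e+00]
```

View pics/s1.png

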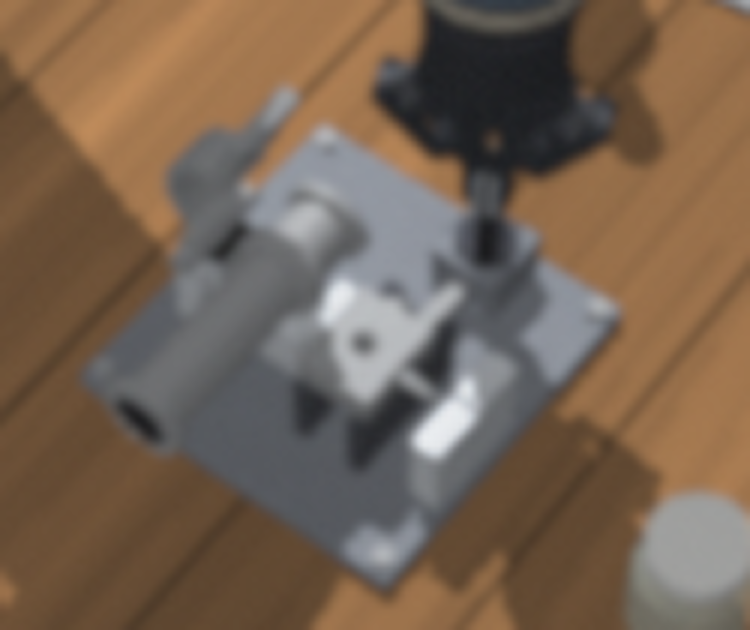

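```bash
python3 - <<'E'
from h import *
def s(P): q=proj('scene',P);return ((q-np.array([220,140])+.5)*6-.5).round(0)
print('tcp',s([.5795,.1293,.058]),'grasp',s([.5795,.1293,.077]),'disc',s([.5795,.1293,.052]))
R=np.array([[.9997,.0244],[-.0244,.9997]]);o=np.array([.515,.031])
for n,p in dict(mark=(112,0,66),bh=(62,-7.5,78),knobtop=(62,100,82),cNear=(None)).items() if 0 else dict(mark=(112,0,66),bh=(62,-7.5,78),knobtop=(62,100,82),disc=(62,100,52)).items():
    print(n,s([*(o+R@np.array(p[:2])/1e3),p[2]/1e3]))
for c in([0.6546,.1577,.012],[.6493,-.0574,.012],[.4392,-.0516,.012],[.4449,.1607,.012]):print(s(c))
E
```

```text
tcp [487. 230.] grasp [488. 210.] disc [486. 236.]
mark [450. 395.]
bh [364. 342.]
knobtop [488. 204.]
disc [486. 236.]
[626. 311.]
[386. 586.]
[ 79. 373.]
[323. 125.]
```

Emit:
servo_tool(series="0 0 0 0 0 0.14 0; 0 0 0 0 0 0.28 0; 0 0 0 0 0 0.28 0")

```text
time_s: 3.55
eef_pos: [0.5793, 0.1293, 0.0578]
ee_rot: [[0.628, 0.0, 0.778], [-0.778, -0.0, 0.628], [0.0, -1.0, 0.0]]
wrist_force: [0.3, -0.4, 0.4]
grip_width: 0.0
```

```bash
python3 - <<'E'
from h import *
s=bot.observe();print(s['eef_pos'],s['wrist_force'],s['wrist_torque'],s['grip_width'],s['joint_pos'])
save('scene','s2',(220,140,345,245),6)
a=cv2.imread('pics/s1_raw.png').astype(int);b=cv2.imread('pics/s2_raw.png').astype(int)
d=abs(a-b).sum(2)[140:245,220:345]
for n,(x0,y0,x1,y1) in dict(block=(50,45,75,72),knob=(70,25,95,50)).items(): print(n,(d[y0:y1,x0:x1]>60).sum())
E
```

```text
[0.57932392 0.12927666 0.05776472] [ 0.34517947 -0.44626031  0.44702725] [ 0.02413474 -0.00375102  0.0246741 ] 3.8868072863222395e-05 [ 2.19568411e-01  4.69115036e-01 -5.24397200e-02  1.04919523e+00
 -2.54894686e-05  1.11179460e+00]
block 13
knob 45
```

Emit:
servo_tool(series="0 0 0 0 0 0 0.6; 0 0 0 0 0 0 0.6; 0 0 0 0 0 0 0.6; 0 0 4 0 0 0 0.6; 0 0 8 0 0 0 0.6; 0 -4 12 0 0 0 0.6; 0 -8 12 0 0 0 0.6; 0 -12 12 0 0 0 0.6; -4 -16 12 0 0 0 0.6; -8 -20 12 0 0 0 0.6; -12 -20 12 0 0 0 0.6; -12 -20 12 0 0 0 0.6")

```text
time_s: 4.8
eef_pos: [0.4535, -0.0718, 0.1772]
ee_rot: [[0.623, -0.004, 0.782], [-0.782, 0.0, 0.623], [-0.002, -1.0, -0.003]]
wrist_force: [1.2, 0.1, -0.8]
grip_width: 0.0515
```

```bash
python3 - <<'E'
from h import *
save('scene','s3');save('top','t3')
a=cv2.imread('pics/s2_raw.png')[155:200,270:325];b=cv2.imread('pics/s3_raw.png')[155:200,270:325];c=cv2.imread('pics/t3_raw.png')[185:273,215:315]
f=lambda i,s:cv2.resize(i,None,fx=s,fy=s,interpolation=cv2.INTER_CUBIC)
o=np.zeros((500,800,3),np.uint8);x=f(a,6);o[:x.shape[0],:x.shape[1]]=x;x2=f(b,6)[:230];o[270:,:x2.shape[1]]=x2
x=f(c,4.5);o[:x.shape[0],340:340+x.shape[1]]=x
cv2.imwrite('pics/c3.png',o)
E
```

```text
(no output)
```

View pics/c3.png

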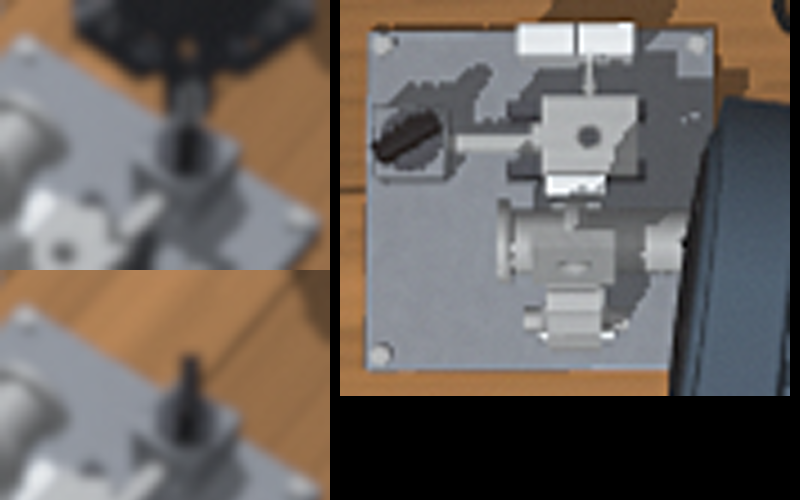

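```bash
python3 - <<'E'
from h import *
s=bot.observe();e=np.array(s['eef_pos']);z=np.array(s['ee_rot'])[:,2]
im=cv2.imread('pics/s3_raw.png');p=proj('scene',e);x0,y0=int(p[0])-45,int(p[1])-60
c=cv2.resize(im[y0:y0+100,x0:x0+100],None,fx=6,fy=6,interpolation=cv2.INTER_CUBIC)
for q,col in((e,(0,0,255)),(e+[0,0,.019],(0,255,0)),(e+.026*z+[0,0,.006],(255,255,0)),(e-.026*z+[0,0,.006],(255,255,0)),(e+[0,0,.073],(255,0,255))):
    u=((proj('scene',q)-[x0,y0]+.5)*6).astype(int);cv2.circle(c,tuple(int(a) for a in u),4,col,-1)
cv2.imwrite('pics/c4.png',c)
E
```

```text
(no output)
```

View pics/c4.png

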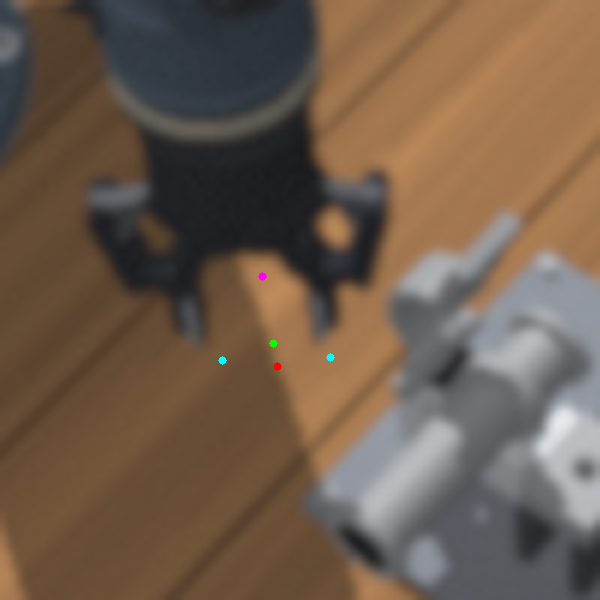

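Emit:
servo_tool(series="0 -2 4 0 0 0 0; 0 -2 4 0 0 0 0; 0 -2 4 0 0 0 0; 0 -2 4 0 0 0 0; 0 -2 4 0 0 0 0; 0 -2 4 0 0 0 0")

```text
time_s: 5.5
eef_pos: [0.4592, -0.0904, 0.2172]
ee_rot: [[0.626, -0.001, 0.78], [-0.78, 0.0, 0.626], [-0.001, -1.0, -0.001]]
wrist_force: [-0.1, 0.3, -0.5]
grip_width: 0.0001
```

```bash
cat >> h.py <<'E'
def pan(f):
    "scene and top crops about the TCP, TCP red, grasp point green"
    o=np.zeros((390,790,3),np.uint8);e=np.array(bot.observe()['eef_pos'])
    for i,n in enumerate(('scene','top')):
        im=bot.read_camera(n)[:,:,::-1];p=proj(n,e);x0,y0=int(p[0])-32,int(p[1])-40
        x0=max(0,min(x0,495));y0=max(0,min(y0,355))
        c=cv2.resize(im[y0:y0+65,x0:x0+65],None,fx=6,fy=6,interpolation=cv2.INTER_CUBIC)
        for q,col in((e,(0,0,255)),(e+[0,0,.019],(0,255,0))):
            u=((proj(n,q)-[x0,y0]+.5)*6).astype(int);cv2.circle(c,(int(u[0]),int(u[1])),3,col,-1)
        o[:,400*i:400*i+390]=c
    cv2.imwrite('pics/%s.png'%f,o);print(e)
E
python3 - <<'E'
from h import *
pan('c5')
s=bot.observe();print(s['ee_rot'],s['grip_width'])
E
```

```text
[ 0.45924444 -0.09036569  0.21717639]
[[ 6.25890661e-01 -5.37845609e-04  7.79910630e-01]
 [-7.79910687e-01  1.42310588e-04  6.25890805e-01]
 [-4.47622161e-04 -9.99999845e-01 -3.30400671e-04]] 0.00034733766776249235
```

View pics/c5.png

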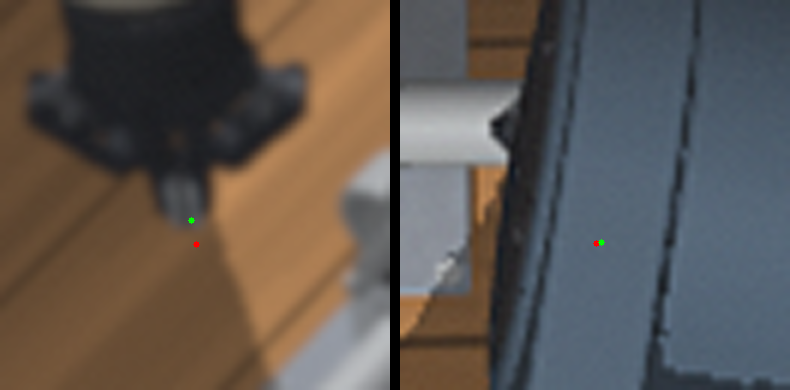

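Contrary to the interface text, the shut fingertips sit about 2 cm above the reported TCP. They appear near (184,225), while the TCP projects to (196,244). My first grip therefore closed above the bar, so I'll repeat it about 24 mm lower.

Emit:
servo_tool(series="2 4 2 0 0 -0.1 0.5; 4 8 2.5 0 0 -0.2 0.5; 6 12 2.5 0 0 -0.2 0.5; 9 16 2.5 0 0 -0.2 0.5; 11 20 2 0 0 -0.2 0.5; 12 22 0 0 0 -0.2 0.5; 12 22 -4 0 0 -0.2 0.5; 12 22 -8 0 0 -0.2 0.5; 12 22 -12 0 0 -0.2 0.5; 12 22 -14.5 0 0 -0.2 0.5; 12 22 -16 0 0 -0.2 0.5; 12 22 -16 0 0 -0.2 0.5")

```text
time_s: 6.8
eef_pos: [0.5777, 0.129, 0.0555]
ee_rot: [[0.458, -0.004, 0.889], [-0.889, -0.001, 0.458], [-0.001, -1.0, -0.004]]
wrist_force: [0.6, 0.6, -0.3]
grip_width: 0.0424
```

Emit:
servo_tool(series="0 0 -1 0 0 0 0.5; 0 0 -1.6 0 0 0 0.5; 0 0 -2.2 0 0 0 0.5; 0 0 -2.2 0 0 0 0.5; 0 0 -2.2 0 0 0 0; 0 0 -2.2 0 0 0 0; 0 0 -2.2 0 0 0 0; 0 0 -2.2 0 0 0 0; 0 0 -2.2 0 0 0 0")

```text
time_s: 7.7
eef_pos: [0.5802, 0.1295, 0.0363]
ee_rot: [[0.458, 0.002, 0.889], [-0.889, 0.0, 0.458], [0.0, -1.0, 0.002]]
wrist_force: [5.8, 1.3, 2.3]
grip_width: 0.0113
```

Gripped (width 11 mm). Turning now.

Emit:
servo_tool(series="0 0 0 0 0 0.13 0; 0 0 0 0 0 0.26 0; 0 0 0 0 0 0.39 0; 0 0 0 0 0 0.52 0; 0 0 0 0 0 0.65 0; 0 0 0 0 0 0.78 0; 0 0 0 0 0 0.91 0; 0 0 0 0 0 1.0 0; 0 0 0 0 0 1.07 0; 0 0 0 0 0 1.07 0; 0 0 0 0 0 1.07 0")

```text
time_s: 8.8
eef_pos: [0.5811, 0.1308, 0.0364]
ee_rot: [[1.0, 0.003, 0.024], [-0.024, 0.003, 1.0], [0.003, -1.0, 0.003]]
wrist_force: [11.7, 10.5, -5.9]
grip_width: 0.0109
```

Emit:
servo_tool(series="0 0 0 0 0 1.07 0.5; 0 0 0 0 0 0 0.5; 0 0 0 0 0 0 0.5; 0 0 4 0 0 0 0.5; 0 0 8 0 0 0 0.5; 0 0 12 0 0 0 0.5; 0 0 16 0 0 0 0.3; 0 0 18 0 0 0 0; -3 -4 18 0 0 0 0; -6 -8 18 0 0 0 0; -7.5 -9.8 18 0 0 0 0; -7.5 -9.8 18 0 0 0 0")

```text
time_s: 10.0
eef_pos: [0.5025, 0.0292, 0.2164]
ee_rot: [[1.0, 0.0, 0.025], [-0.025, -0.0, 1.0], [0.0, -1.0, -0.0]]
wrist_force: [0.6, 0.7, 0.2]
grip_width: 0.0001
```

Emit:
servo_tool(series="-0.8 0 -3 0 0 0 0; -0.8 0 -5.4 0 0 0 0; 0.8 0 -6.1 0 0 0 0; 2.3 0 -7 0 0 0 0; 3.6 -0.1 -8.1 0 0 0 0; 4.75 -0.1 -9.4 0 0 0 0; 5.7 -0.1 -10.8 0 0 0 0; 6.4 -0.1 -12.4 0 0 0 0; 6.9 -0.1 -13.5 0 0 0 0; 7 -0.1 -14.1 0 0 0 0; 7 -0.1 -14.1 0 0 0 0; 7 -0.1 -14.1 0 0 0 0")

```text
time_s: 11.2
eef_pos: [0.5743, 0.0303, 0.0751]
ee_rot: [[1.0, 0.0, 0.025], [-0.025, 0.0, 1.0], [0.0, -1.0, 0.0]]
wrist_force: [-0.6, 0.4, 0.6]
grip_width: -0.0001
```

Emit:
servo_tool(series="0 0 -0.2 0 0 0 0; 0 0 -0.3 0 0 0 0; 0 0 -0.3 0 0 0 0; 0 0 -0.3 0 0 0 0")

```text
time_s: 11.6
eef_pos: [0.5743, 0.0303, 0.0719]
ee_rot: [[1.0, 0.0, 0.025], [-0.025, -0.0, 1.0], [0.0, -1.0, 0.0]]
wrist_force: [-0.1, 0.5, 0.7]
grip_width: -0.0
```

Emit:
servo_tool(series="0 0 -0.1 0 0 0 0; 0 0 -0.2 0 0 0 0; 0 0 -0.3 0 0 0 0; 0 0 -0.3 0 0 0 0")

```text
time_s: 12.0
eef_pos: [0.5745, 0.0303, 0.0687]
ee_rot: [[1.0, 0.0, 0.025], [-0.025, 0.0, 1.0], [0.0, -1.0, 0.0]]
wrist_force: [1.7, -0.5, 2.3]
grip_width: -0.0002
```

Emit:
servo_tool(series="0 0 -0.1 0 0 0 0; 0 0 -0.2 0 0 0 0; 0 0 -0.3 0 0 0 0; 0 0 -0.3 0 0 0 0")

```text
time_s: 12.4
eef_pos: [0.5747, 0.0303, 0.0658]
ee_rot: [[1.0, 0.001, 0.025], [-0.025, 0.0, 1.0], [0.001, -1.0, 0.0]]
wrist_force: [3.9, -0.6, 3.5]
grip_width: 0.0001
```

Emit:
servo_tool(series="0 0 -0.2 0 0 0 0; 0 0 -0.4 0 0 0 0; 0 0 -0.4 0 0 0 0; 0 0 -0.4 0 0 0 0")

```text
time_s: 12.8
eef_pos: [0.5751, 0.0303, 0.0623]
ee_rot: [[1.0, 0.002, 0.025], [-0.025, 0.0, 1.0], [0.002, -1.0, 0.0]]
wrist_force: [3.7, -0.2, 7.8]
grip_width: 0.0002
```

Emit:
servo_tool(series="0 0 -0.2 0 0 0 0; 0 0 -0.3 0 0 0 0; 0 0 -0.3 0 0 0 0; 0 0 -0.3 0 0 0 0")

```text
time_s: 13.2
eef_pos: [0.5754, 0.0303, 0.06]
ee_rot: [[1.0, 0.003, 0.025], [-0.025, 0.0, 1.0], [0.003, -1.0, 0.0]]
wrist_force: [2.4, -0.4, 17.3]
grip_width: 0.0002
```

Emit:
servo_tool(series="0 0 1 0 0 0 0; 0 0 3 0 0 0 0; 0 0 7 0 0 0 0; 0 0 12 0 0 0 0.2; -2 -2 16 0 0 0 0.5; -6 -5 19 0 0 0 0.5; -10 -8 19 0 0 0 0.5; -14 -11 19 0 0 0 0.5; -18 -14 19 0 0 0 0.5; -22 -17 19 0 0 0 0.5; -24 -18 19 0 0 0 0.5; -24 -18 19 0 0 0 0.5")

```text
time_s: 14.4
eef_pos: [0.3314, -0.1507, 0.2488]
ee_rot: [[1.0, -0.001, 0.028], [-0.028, -0.0, 1.0], [-0.001, -1.0, -0.0]]
wrist_force: [1.7, -0.4, 0.2]
grip_width: 0.0428
```

```bash
python3 - <<'E'
from h import *
save('scene','s6');save('top','t6')
t=cv2.imread('pics/t6_raw.png');s=cv2.imread('pics/s6_raw.png')
f=lambda i,k:cv2.resize(i,None,fx=k,fy=k,interpolation=cv2.INTER_CUBIC)
o=np.zeros((600,800,3),np.uint8)
def put(i,x,y):o[y:y+i.shape[0],x:x+i.shape[1]]=i
put(f(t[186:240,218:296],5),0,0)       #top rig
put(f(s[160:220,260:330],5.5),400,0)   #scene rig
put(f(t[240:264,345:400],7),0,340)   #top rack
put(f(s[215:275,175:225],4.3),400,340) #scene rack
cv2.imwrite('pics/c6.png',o);print(bot.observe()['time_s'])
E
```

```text
14.5
```

View pics/c6.png

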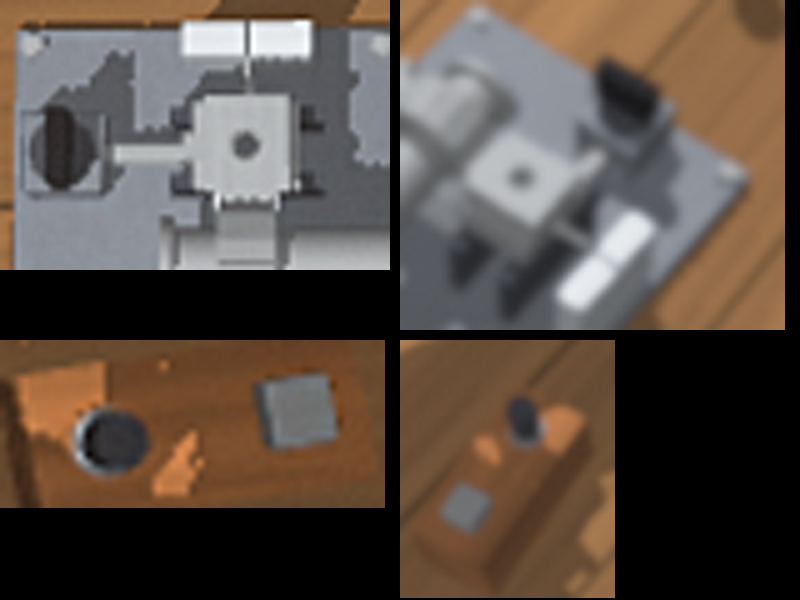

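Pointer (248) and mark (247) agree, the knob bar lies along x, and the clamp is shut with its hole at (246,145).

```bash
python3 - <<'E'
from h import *
def q(u,v,ox,oy,k,cx,cy): return ((u-ox+.5)/k-.5+cx,(v-oy+.5)/k-.5+cy)
print('hole top',ray('top',*q(246,145,0,0,5,218,186),.095),'scene',ray('scene',*q(521,177,400,0,5.5,260,160),.095))
print('mark top',ray('top',*q(247,56,0,0,5,218,186),.066),'ptr',ray('top',*q(248.5,84,0,0,5,218,186),.069))
print('pin head top',ray('top',*q(119,441,0,340,7,345,240),.089),'collar',ray('top',*q(108,441,0,340,7,345,240),.059),'scene',ray('scene',*q(519,408,400,340,4.3,175,215),.089))
print('disc top',ray('top',*q(62,148,0,0,5,218,186),.052),ray('top',*q(57,147,0,0,5,218,186),.082))
s=bot.observe();print(s['eef_pos'],s['wrist_force'])
E
```

```text
hole top [0.57629537 0.0303613  0.095     ] scene [0.57579802 0.02991381 0.095     ]
mark top [0.62717864 0.02901808 0.066     ] ptr [0.61165456 0.02853899 0.069     ]
pin head top [ 0.46808472 -0.21293618  0.089     ] collar [ 0.46870027 -0.21429986  0.059     ] scene [ 0.46622946 -0.21476895  0.089     ]
disc top [0.58162428 0.1297709  0.052     ] [0.57907699 0.12977764 0.082     ]
[ 0.33385193 -0.14981343  0.24867879] [ 0.13403147 -0.08790425 -0.49927009]
```

Emit:
servo_tool(series="4 -2 0 0 0 0 0.5; 8 -4 0 0 0 0 0.5; 12 -6 0 0 0 0 0.5; 13.4 -6.4 -3 0 0 0 0.5; 13.4 -6.4 -7 0 0 0 0.5; 13.4 -6.4 -11 0 0 0 0.5; 13.4 -6.4 -15 0 0 0 0.5; 13.4 -6.4 -18 0 0 0 0.5; 13.4 -6.4 -20 0 0 0 0.5; 13.4 -6.4 -20.8 0 0 0 0.5; 13.4 -6.4 -20.8 0 0 0 0.5; 13.4 -6.4 -20.8 0 0 0 0.5", squeeze=60)

```text
time_s: 15.7
eef_pos: [0.4691, -0.2136, 0.0414]
ee_rot: [[1.0, 0.001, 0.024], [-0.024, -0.0, 1.0], [0.001, -1.0, -0.0]]
wrist_force: [0.2, -0.0, -0.3]
grip_width: 0.0427
```

Emit:
servo_tool(series="0 0 0 0 0 0 0; 0 0 0 0 0 0 0; 0 0 0 0 0 0 0; 0 0 0 0 0 0 0; 0 0 0 0 0 0 0")

```text
time_s: 16.2
eef_pos: [0.4692, -0.214, 0.0419]
ee_rot: [[1.0, 0.002, 0.025], [-0.025, -0.001, 1.0], [0.002, -1.0, -0.001]]
wrist_force: [-0.4, 1.3, 6.8]
grip_width: 0.0204
```

Emit:
servo_tool(series="0 0 1 0 0 0 0; 0 0 3 0 0 0 0; 0 0 6 0 0 0 0; 0 0 9 0 0 0 0; 0 0 12 0 0 0 0; 2 4 12.5 0 0 0 0; 4 8 12.5 0 0 0 0; 6 12 12.5 0 0 0 0; 8 16 12.5 0 0 0 0; 10 20 12.5 0 0 0 0; 10.9 23 12.5 0 0 0 0; 10.9 24.4 12.5 0 0 0 0")

```text
time_s: 17.4
eef_pos: [0.578, 0.0328, 0.1663]
ee_rot: [[1.0, 0.001, 0.023], [-0.023, 0.0, 1.0], [0.001, -1.0, 0.0]]
wrist_force: [-0.3, -0.6, -0.8]
grip_width: 0.0199
```

Emit:
servo_tool(series="0 0 -1 0 0 0 0; 0 0 -2 0 0 0 0; 0 0 -2 0 0 0 0; 0 0 -2 0 0 0 0")

```text
time_s: 17.8
eef_pos: [0.5768, 0.0291, 0.1455]
ee_rot: [[1.0, -0.001, 0.026], [-0.026, -0.0, 1.0], [-0.001, -1.0, -0.0]]
wrist_force: [0.5, 0.2, -0.8]
grip_width: 0.0202
```

```bash
python3 - <<'E'
from h import *
s=bot.observe();print(s['eef_pos'],s['wrist_force'],s['grip_width'])
save('scene','s7',(235,125,335,210),7.5)
E
```

```text
[0.57678973 0.02913726 0.14554076] [ 0.54154079  0.18234289 -0.77278521] 0.02015592430789384
```

View pics/s7.png

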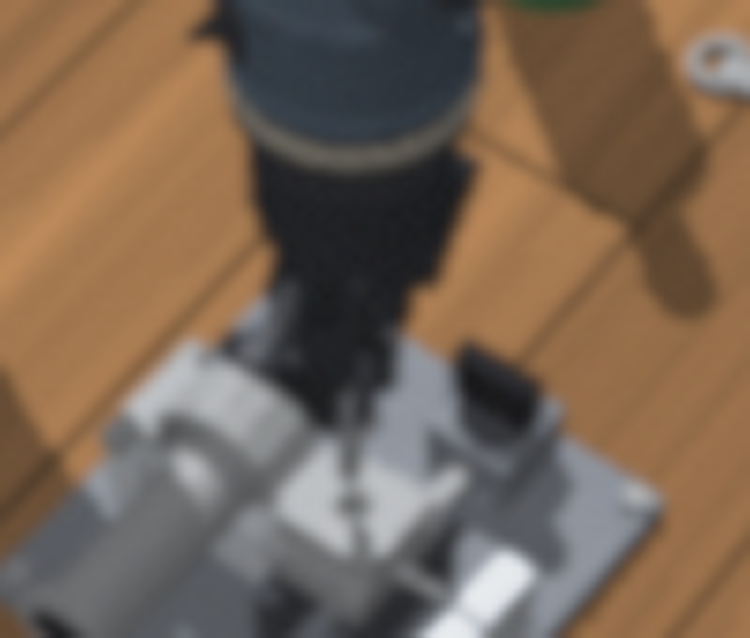

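The pin shank (350, 400–500) is in line with the clamp hole (352,504). I'll lower it gently.

Emit:
servo_tool(series="0 0 -0.5 0 0 0 0; 0 0 -1 0 0 0 0; 0 0 -1.5 0 0 0 0; 0 0 -2 0 0 0 0; 0 0 -2.4 0 0 0 0; 0 0 -2.7 0 0 0 0; 0 0 -2.7 0 0 0 0")

```text
time_s: 18.55
eef_pos: [0.5771, 0.0303, 0.1182]
ee_rot: [[1.0, -0.001, 0.025], [-0.025, -0.0, 1.0], [-0.001, -1.0, -0.0]]
wrist_force: [0.8, 0.6, -1.5]
grip_width: 0.0195
```

Emit:
servo_tool(series="0 0 -0.3 0 0 0 0; 0 0 -0.6 0 0 0 0; 0 0 -0.9 0 0 0 0; 0 0 -0.9 0 0 0 0")

```text
time_s: 18.95
eef_pos: [0.5772, 0.0303, 0.1093]
ee_rot: [[1.0, -0.0, 0.025], [-0.025, 0.0, 1.0], [-0.0, -1.0, -0.0]]
wrist_force: [0.8, 0.8, -1.4]
grip_width: 0.0196
```

Emit:
servo_tool(series="0 0 -0.3 0 0 0 0; 0 0 -0.6 0 0 0 0; 0 0 -0.9 0 0 0 0; 0 0 -0.9 0 0 0 0")

```text
time_s: 19.35
eef_pos: [0.5773, 0.0303, 0.1003]
ee_rot: [[1.0, -0.0, 0.025], [-0.025, 0.0, 1.0], [-0.0, -1.0, 0.0]]
wrist_force: [2.7, 0.7, -3.5]
grip_width: 0.0199
```

Emit:
servo_tool(series="0 0 -0.3 0 0 0 0; 0 0 -0.6 0 0 0 0; 0 0 -0.9 0 0 0 0; 0 0 -0.9 0 0 0 0")

```text
time_s: 19.75
eef_pos: [0.5772, 0.0303, 0.0913]
ee_rot: [[1.0, -0.0, 0.025], [-0.025, 0.0, 1.0], [-0.0, -1.0, 0.0]]
wrist_force: [2.6, 0.9, -2.5]
grip_width: 0.0197
```

Emit:
servo_tool(series="0 0 -0.3 0 0 0 0; 0 0 -0.6 0 0 0 0; 0 0 -0.9 0 0 0 0; 0 0 -1.1 0 0 0 0; 0 0 -1.3 0 0 0 0; 0 0 -1.3 0 0 0 0")

```text
time_s: 20.35
eef_pos: [0.5775, 0.0302, 0.0787]
ee_rot: [[1.0, 0.0, 0.025], [-0.025, -0.0, 1.0], [0.0, -1.0, -0.0]]
wrist_force: [4.6, 1.4, 1.6]
grip_width: 0.02
```

Emit:
servo_tool(series="0 0 -0.2 0 0 0 0; 0 0 -0.4 0 0 0 0; 0 0 -0.4 0 0 0 0; 0 0 -0.4 0 0 0 0")

```text
time_s: 20.75
eef_pos: [0.5781, 0.0302, 0.0752]
ee_rot: [[1.0, 0.002, 0.025], [-0.025, -0.0, 1.0], [0.002, -1.0, -0.0]]
wrist_force: [6.1, 1.0, 5.2]
grip_width: 0.0197
```

Emit:
servo_tool(series="0.05 0 -0.1 0 0 0 0; 0.1 0 -0.2 0 0 0 0; 0.1 0 -0.3 0 0 0 0; 0.1 0 -0.3 0 0 0 0; 0.1 0 -0.3 0 0 0 0")

```text
time_s: 21.25
eef_pos: [0.5789, 0.0302, 0.0727]
ee_rot: [[1.0, 0.002, 0.025], [-0.025, -0.0, 1.0], [0.002, -1.0, 0.0]]
wrist_force: [1.4, 1.2, 15.2]
grip_width: 0.02
```

Emit:
servo_tool(series="0 0 0 0 0 0 0; 0 0 0 0 0 0 0; 0 0 0 0 0 0 0; 0 0 0 0 0 0 0; 0 0 0 0 0 0 0; 0 0 0 0 0 0 0; 0 0 0 0 0 0 0; 0 0 0 0 0 0 0; 0 0 0 0 0 0 0; 0 0 0 0 0 0 0")

```text
time_s: 22.25
eef_pos: [0.5789, 0.0302, 0.0727]
ee_rot: [[1.0, 0.002, 0.025], [-0.025, -0.0, 1.0], [0.002, -1.0, 0.0]]
wrist_force: [2.1, 0.6, 14.8]
grip_width: 0.0198
```

```bash
python3 - <<'E'
from h import *
s=bot.observe();print(s['eef_pos'],s['wrist_force'],s['grip_width'])
save('scene','s8',(235,125,335,225),6)
E
```

```text
[0.57886264 0.03023661 0.07274586] [ 2.1455193   0.62866234 14.83579663] 0.01978591973607718
```

View pics/s8.png

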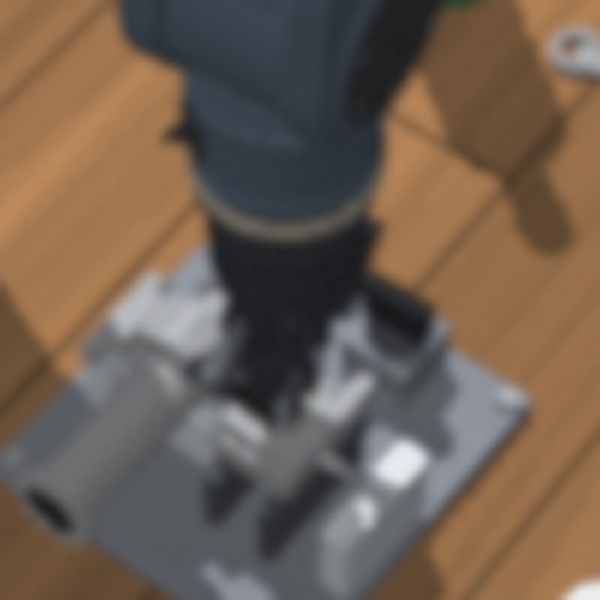

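The collar is down on the lug (about (280,405)) with the hand on it, holding a steady 15 N. The height works out to about 87 mm, so I'm handing in.

```bash
python3 -c "
from bench import bot
print(bot.finish_job());s=bot.observe();print(s['time_s'],s['wrist_force'],s['eef_pos'])"
```

```text
the job is handed in; nothing more can be done
None
the job is handed in; nothing more can be done
```

The job is handed in at about 22 s, with the hand still gripping the pin and pressing it down. No verdict was reported.

**What I did:** I turned the knob about 61° until its bar lay along the rig's x axis, swung the clamp shut, and test-pressed it home at about 17 N. I then moved the pin from the rack through both holes and pressed it down.

**Last checks:**
- **Pointer:** within about 1 mm of the mark, checked before the pin went in. The hand and its shadow kept me from confirming it again in the final picture.
- **Press and height:** wrist force steady at about 15 N over one second. The collar works out to about 86–87 mm, which fits the lug being pressed home, assuming the pin did not slip in the grip. I had no direct measurement of the lug height or of the force between pin and clamp.
- **Pin:** the tip entered both holes with only a few newtons of sideways force, and the tool is within 0.003 rad of vertical.
- **Bystanders:** nothing touched them that I noticed, but I did not measure their positions at the end.

**What disagreed or went wrong:**
- **Fingertip height:** the real fingertips sit about 27 mm above the reported TCP, not at it as the text says. My first knob grip closed on air above the bar and moved nothing. I lowered the hand for every later move.
- **Knob release:** the first row of my release move carried a stray turn command. The later pointer check showed no harm.

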